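Unlock the pantry box and hold the key turned

ROBOT

A 6-joint arm with a two-finger parallel gripper is mounted at the origin on a cart in front of the work surface, level with it; the furniture and walls round the work are solid. World frame = base frame: x ahead of the robot, y to its left, z up, the work surface at z = 0. Lengths are in m, angles in rad, forces in N, time in s.
With the tool pointing down it reaches from about 0.375 to 0.9 m from the base axis. Payload 3.1 kg.
Tool frame: the origin (TCP) lies at the very end of the fingers, on their centre line; the grasp point (between the pads) lies 19 mm behind it (manip.pinch_z is the distance from the TCP to the grasp point, in m); z points along the fingers, y is the direction in which the jaws open and shut (so a half turn about z gives the same grasp; the last joint's range is limited). The gripper opens to 85 mm and grips with 20 to 120 N. Pads are 22 mm wide; open, the fingers measure 114 mm over their backs; the gripper's body (76 mm by 85 mm) begins 54 mm behind the grasp point. The pads swing forward as they close: fully open they stand 13 mm farther back than shut.
Start: joints at [1.167, 0.527, 1.433, -0, 1.181, -0.178], TCP at [0.139, 0.609, 0.231] pointing down, gripper open.
Joint ranges: [-3.08, 3.08], [-0.75, 2.2], [0.22, 2.44], [-1.43, 4.57], [0, 2.65], [-2.85, 2.85]. Speed limits (rad/s): [2.79, 2.79, 3.14, 3.14, 3.14, 3.14].

INTERFACE

Orientations are given as a unit quaternion [x, y, z, w].
In Python, from station import manip gives the robot as it stands.
- The arm moves only by the tool drive_tool, never from a script. Its argument "increments" is a list of rows, each a list of 7 numbers: the closure in counts, from 0 (fully open) to 255 (shut), then the shift along the tool's x, y, z in cm, then the turn, a rotation vector about the tool's x, y, z in rad. A call has 1 to 20 rows; each row is the pose to reach, as a shift and turn from the pose commanded when the call began, along the tool's axes at that moment; what a row does not reach only later rows make up. A row lasts 1/10 s, in which the tool goes at most 50 mm and 8.59 degrees, less where a joint would pass 70% of its speed; a pose out of reach is approached as far as the arm can. A call with a gripper value outside its range is refused whole. The fingers move at their own pace and stop on an object; "force" is the grip in N (left out, the last holds). Time passes only in rows, so rows that repeat a pose let the fingers close. It gives the time, the measured TCP pose, the force and the opening at its end, in the units of the state.
- manip.sense(): the state, without advancing time (a new reading comes with each control period).
- manip.snapshot(name): name is "scene" or "side" or "wrist"; returns the picture (384x512x3 uint8, red, green, blue); there is no depth.
- manip.camera_model(name): a dict with "mtx" (3x3 intrinsics, pixels), "k1" (the pictures are not rectified: a ray, as slopes to the right and down, at radius r is drawn at 1 + k1 r^2 times it, then the intrinsics apply), "cam_to_world" (4x4, takes a point from camera to world coordinates). Camera axes: x right, y down, z forward; pixel columns grow to the right and rows downward; lengths in m; the calibration is good to about 2 mm. A picture is of the moment at which its call begins: read the wrist's pose just before it. camera_model takes no time and is no camera call; for the wrist camera it gives the pose at the moment of the call.
- manip.sign_off(): hands the job in, once; it reports no verdict.
The state is a dict: "t": time; "q": joint angles; "qd": joint speeds; "tau": joint torques, N m; "tcp_pos": TCP position; "tool_rot": TCP orientation; "force": force on the tool from outside, world axes, zero at the start; "ft_torque": the same for the moment, N m; "finger_gap": opening from 0.0 (shut) to 1.0 (fully open).
Only numpy, scipy, OpenCV 4.12 (cv2) and the standard library are available. Lean on these libraries where they do the work, as an engineer would, in place of code of your own. Each camera call takes 0.05 s, during which the arm holds its last target. There are 200 camera calls.

TASK

Fold the stiff hinged cover over the lock of the grey box right back to its stop, then take the key out of its wooden stand, push it fully home in the keyhole past the sticky pins and only then turn it a quarter turn clockwise (seen from above) against the return spring. Finish while still gripping the key and holding it turned, because the spring would turn it back. Leave the mug, the jar and the lemon where they are.

Things in the scene. Friction and masses are not known exactly. Their poses are not given: they have to be found in the camera images.
- lock_box: grey painted steel box fixed to the worktop, 150 (x) x 190 (y) x 75 mm high; origin at the centre of its underside, x from its front side to its back. On its top, 20 mm in front of (-x of) the centre, the lock: a round steel plate 52 mm across, 5 mm high, with a brass plug 33 mm across level in it. A small bolt strap lies 59 to 98 mm to +y of the lock, 10 mm high
- keyhole (a point): centre of the keyhole's mouth in the plug's upper face, 80 mm above the worktop; z up, x along the slot (as the box's x while unturned; turns with the plug). Slot 13.5 x 6.2 mm, 36 mm deep straight down, 3 mm bevel at its mouth. Two sticky sprung pins, 10 and 21 mm down, stand 3 mm into its -x end and yield to the key: pushing it home takes 3 to 8 N, in bumps; if it stops, wiggle and push again
- plug (a joint): turn of the lock plug: 0 = unturned (start), grows clockwise seen from above, stop at 1.60 rad (a quarter turn is 1.57); a spring (0.03 N m at 0, 0.11 N m at the stop) turns it back when let go. The key has play in the slot, so it must turn up to 0.2 rad further than the plug
- cover (a joint): angle of the lock cover, a stiff steel flap 3 mm thick, 56 mm wide along the box's y, 72 mm from hinge to free edge: 0 = shut over the lock, 1.57 = upright, 2.27 = at its stop, leaning back from the lock. Starts half open (0.9 to 1.25) in the gripper's way, stays where put (friction 0.10 N m: 3 N pushed 35 mm from the hinge); closed fingers can push it back from the lock's side
- cover_hinge (a point): middle of the cover's hinge line, on the box 36 mm behind (+x of) the lock's axis and 86 mm above the worktop; the hinge line runs along the box's y
- cover_edge (a point): middle of the cover's free edge, 72 mm from the hinge, a rounded bead 7 mm thick
- key: key standing upright in its stand: steel blade 12 x 5 mm, 32 mm long, pointed, teeth on both narrow edges (so it also fits the lock half a turn round), above it a flat black head 30 mm wide (x) x 12 mm thick (y) x 38 mm high. Origin at the blade's tip, z up to the head, x along the width of blade and head; 70 mm high in all, about 40 g
- key_shoulder (a point): centre of the underside of the key's head, 32 mm above the tip; it rests on the stand at the start and on the plug's face when the key is fully home
- key_head (a point): point to grip the key, on its axis in the head, 25 mm above the shoulder and 13 mm below the top; pinch it across its 12 mm thickness (y)
- key_stand: wooden block fixed to the worktop, 64 x 56 x 50 mm high, origin at the centre of its underside; the key stands in a 14 x 7 mm slot, 36 mm deep, in the middle of its top, with x along the slot
- mug: dark mug, 88 x 126 x 106 mm, bystander; origin at the centre of its underside
- jar: glass jar with a metal lid, 68 mm across, 138 mm high, bystander; origin at the centre of its underside
- lemon: lemon, 73 x 56 x 57 mm, bystander; origin at its underside

How it is judged:
By the outcome, as a careful person would: the job done as asked, in the order asked, and still so for the second after the job is handed in, while the arm keeps its last pose, push and grip.
It also fails if it takes over 72 s, if anything falls off the work surface, if the arm or the gripper's body presses on something with over 40 N, if the wrist force passes 120 N, or if a joint passes its speed limit or range.

## Working session

There is one attempt and no reset: what is moved stays moved. The work goes in short steps, Python scripts to look and compute and a tool call to move; the robot and the scene stay as the last step left them, time stands still between calls to the robot, and variables do not carry over. Pictures are saved under pics/ and viewed, about 8 in all and at most 12, crops included, and the job is handed in when it is done.

Besides the shell and the picture viewer there is one more tool, called by a JSON object that holds its "op" and its "data". drive_tool: Moves the arm, as the interface text tells. Its arguments: {"type":"object","properties":{"increments":{"type":"array","items":{"type":"array","items":{"type":"number"}}},"force":{"type":"number"}},"required":["increments"]}

```bash
ls; mkdir -p pics; cat > h.py <<'E'
import numpy as np, cv2
from station import manip
from scipy.spatial.transform import Rotation as R
def ray(c,u,v):
    K=np.array(c["mtx"]);k=c["k1"]
    d=np.array([(u-K[0,2])/K[0,0],(v-K[1,2])/K[1,1]]);s=d.copy()
    for _ in range(20): s=d/(1+k*(s@s))
    T=np.array(c["cam_to_world"]);return T[:3,3],T[:3,:3]@np.array([s[0],s[1],1])
def atz(c,u,v,z):
    o,d=ray(c,u,v);return o+d*(z-o[2])/d[2]
def proj(c,p):
    T=np.array(c["cam_to_world"]);K=np.array(c["mtx"]);q=T[:3,:3].T@(np.array(p)-T[:3,3]);s=q[:2]/q[2]
    s=s*(1+c["k1"]*(s@s));return s*[K[0,0],K[1,1]]+K[:2,2]
def tri(rs):
    A=0;b=0
    for o,d in rs:
        d=d/np.linalg.norm(d);M=np.eye(3)-np.outer(d,d);A=A+M;b=b+M@o
    return np.linalg.solve(A,b)
def snap(n,f):
    c=manip.camera_model(n);im=manip.snapshot(n);cv2.imwrite(f,im[:,:,::-1]);return im,c
E
python3 - <<'E'
from h import *
s=manip.sense();print({k:np.round(v,3) for k,v in s.items()})
a,c=snap("scene","pics/s.png");b,d=snap("side","pics/d.png");
for x in(c,d,manip.camera_model("wrist")):print(np.round(x["cam_to_world"],3).tolist(),np.round(x["mtx"],1).tolist(),x["k1"])
E
```

```text
pics
{'t': np.float64(0.0), 'q': array([ 1.167,  0.528,  1.434,  0.   ,  1.181, -0.179]), 'qd': array([ 0.001,  0.001, -0.001, -0.001, -0.001, -0.002]), 'tau': array([-0.0000e+00, -4.4234e+01, -1.7803e+01, -0.0000e+00,  8.0000e-03,
       -0.0000e+00]), 'tcp_pos': array([0.139, 0.609, 0.23 ]), 'tool_rot': array([ 0.112,  0.994, -0.001, -0.   ]), 'force': array([-0.081, -0.181, -0.385]), 'ft_torque': array([-0.001, -0.058,  0.036]), 'finger_gap': np.float64(1.0)}
[[0.816, -0.242, 0.525, -0.246], [-0.578, -0.335, 0.744, -1.114], [-0.004, -0.911, -0.413, 0.693], [0.0, 0.0, 0.0, 1.0]] [[385.0, 0.0, 259.9], [0.0, 385.0, 197.5], [0.0, 0.0, 1.0]] -0.024538664800094395
[[-0.986, -0.155, 0.063, 0.417], [-0.166, 0.881, -0.443, 0.694], [0.014, -0.447, -0.894, 1.588], [0.0, 0.0, 0.0, 1.0]] [[479.7, 0.0, 256.3], [0.0, 479.7, 199.2], [0.0, 0.0, 1.0]] -0.08259916628655291
[[0.222, 0.942, 0.25, 0.074], [0.975, -0.214, -0.059, 0.625], [-0.002, 0.257, -0.966, 0.373], [0.0, 0.0, 0.0, 1.0]] [[296.9, 0.0, 252.0], [0.0, 296.9, 190.1], [0.0, 0.0, 1.0]] -0.05059565393828963
```

View pics/s.png

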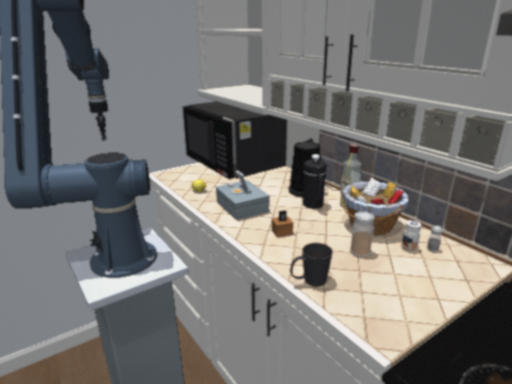

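View pics/d.png

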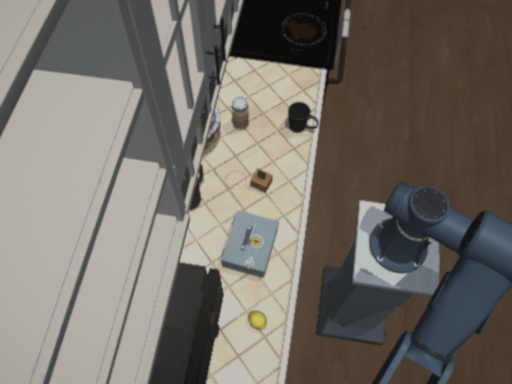

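```bash
python3 - <<'E'
from h import *
a=cv2.imread("pics/d.png")[160:285,210:290];b=cv2.imread("pics/s.png")[160:245,205:305]
A=cv2.resize(a,None,fx=4.8,fy=4.8,interpolation=2);B=cv2.resize(b,None,fx=4,fy=4,interpolation=2)
o=np.zeros((600,800,3),np.uint8);o[:600,:384]=A;o[:340,390:790]=B;cv2.imwrite("pics/c.png",o)
c=manip.camera_model("side")
for n,u,v,z in(("key",262,174,.088),("stand",261,181,.05),("plug",257,241,.08),("b1",242,213,.075),("b2",279,219,.075),("b3",263,275,.075),("b4",222,262,.075)):print(n,atz(c,u,v,z).round(3))
E
```

```text
key [ 0.519 -0.152  0.088]
stand [ 0.52  -0.144  0.05 ]
plug [0.494 0.102 0.08 ]
b1 [0.563 0.006 0.075]
b2 [0.433 0.006 0.075]
b3 [0.455 0.214 0.075]
b4 [0.596 0.194 0.075]
```

View pics/c.png

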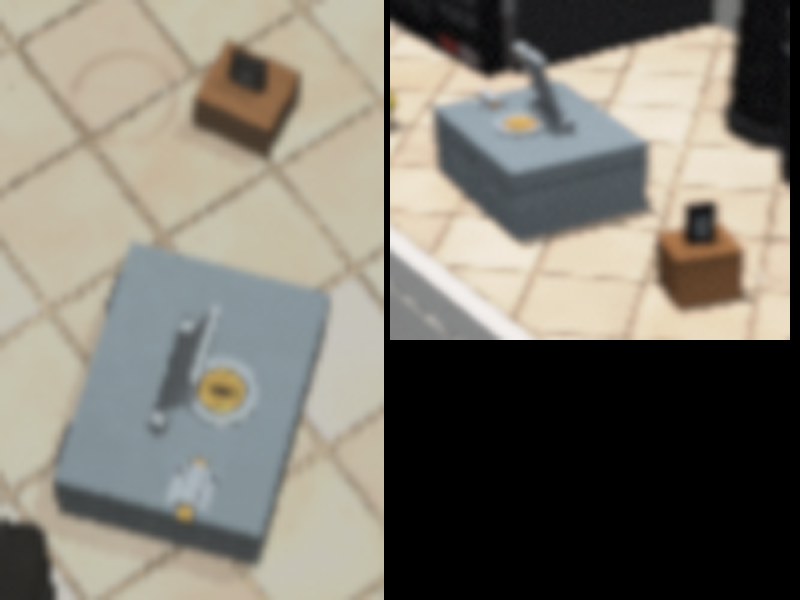

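```bash
python3 - <<'E'
from h import *
c=manip.camera_model("side")
f=lambda X,Y,z:atz(c,210+X/4.8-.4,160+Y/4.8-.4,z)
B=np.array([f(135,245,.075),f(328,297,.075),f(262,535,.075),f(55,482,.075)])
print(B.round(4));e=lambda a,b:(np.linalg.norm(B[a]-B[b]).round(4),np.degrees(np.arctan2(*(B[a]-B[b])[1::-1])).round(1))
print(e(0,1),e(3,2),e(3,0),e(2,1),B.mean(0))
print("plug",f(222,390,.08))
for p in((158,425),(187,325)):print("hinge ends",f(*p,.086))
S=np.array([f(228,42,.05),f(300,75,.05),f(268,132,.05),f(196,100,.05)]);print(S.round(4),S.mean(0))
for i in range(4):
  d=S[(i+1)%4]-S[i];print(np.linalg.norm(d).round(4),np.degrees(np.arctan2(d[1],d[0])).round(1))
E
```

```text
[[ 5.792e-01 -3.000e-04  7.500e-02]
 [ 4.350e-01  1.630e-02  7.500e-02]
 [ 4.533e-01  2.005e-01  7.500e-02]
 [ 6.005e-01  1.873e-01  7.500e-02]]
(np.float64(0.1451), np.float64(-6.6)) (np.float64(0.1477), np.float64(-5.1)) (np.float64(0.1888), np.float64(83.5)) (np.float64(0.1851), np.float64(84.3)) [0.51699213 0.10094559 0.075     ]
plug [0.49784441 0.10205387 0.08      ]
hinge ends [0.53695442 0.13776507 0.086     ]
hinge ends [0.53020665 0.05994566 0.086     ]
[[ 0.5429 -0.1945  0.05  ]
 [ 0.4837 -0.1753  0.05  ]
 [ 0.5001 -0.1221  0.05  ]
 [ 0.5585 -0.1399  0.05  ]] [ 0.52130663 -0.15792257  0.05      ]
0.0623 162.0
0.0556 72.9
0.061 -16.9
0.0568 -105.9
```

```bash
cat >> h.py <<'E'
def inc(p,yawdeg):
    s=manip.sense();M=R.from_quat(s["tool_rot"]);y=np.radians(yawdeg)
    T=np.array([[np.sin(y),np.cos(y),0],[-np.cos(y),np.sin(y),0],[0,0,-1.]])
    T=np.array([[-np.sin(-y)*-1,np.cos(y),0],[-np.cos(y),np.sin(y),0],[0,0,-1.]]) if False else np.column_stack([[-np.sin(y),np.cos(y),0],[np.cos(y),np.sin(y),0],[0,0,-1.]])
    print("cm",(M.inv().apply(np.array(p)-s["tcp_pos"])*100).round(2),"rad",(M.inv()*R.from_matrix(T)).as_rotvec().round(4))
E
python3 - <<'E'
from h import *
inc([.4587,.1065,.23],84);inc([.4587,.1065,.13],84)
E
```

```text
cm [-42.36 -41.83   0.11] rad [-0.0019 -0.0005 -0.1201]
cm [-42.36 -41.81  10.11] rad [-0.0019 -0.0005 -0.1201]
```

{"op": "drive_tool", "data": {"increments": [[255,-42.36,-41.83,0.1,-0.002,0,-0.12],[255,-42.36,-41.83,0.1,-0.002,0,-0.12],[255,-42.36,-41.83,0.1,-0.002,0,-0.12],[255,-42.36,-41.83,0.1,-0.002,0,-0.12],[255,-42.36,-41.83,0.1,-0.002,0,-0.12],[255,-42.36,-41.83,0.1,-0.002,0,-0.12],[255,-42.36,-41.83,0.1,-0.002,0,-0.12],[255,-42.36,-41.83,0.1,-0.002,0,-0.12],[255,-42.36,-41.83,0.1,-0.002,0,-0.12],[255,-42.36,-41.83,0.1,-0.002,0,-0.12],[255,-42.36,-41.83,0.1,-0.002,0,-0.12],[255,-42.36,-41.83,0.1,-0.002,0,-0.12],[255,-42.36,-41.83,0.1,-0.002,0,-0.12],[255,-42.36,-41.83,0.1,-0.002,0,-0.12],[255,-42.36,-41.83,0.1,-0.002,0,-0.12],[255,-42.36,-41.83,0.1,-0.002,0,-0.12]], "force": 40}}

```text
t: 1.7
tcp_pos: [0.4578, 0.1083, 0.2302]
tool_rot: [0.051, 0.999, 0.001, -0.0]
force: [0.0, 0.6, 0.9]
finger_gap: 0.003
```

```bash
sed -i '/T=np.array(\[\[np.sin/d; s/T=np.array.* else np.column/T=np.column/' h.py; python3 - <<'E'
from h import *
a,c=snap("wrist","pics/w1.png");cv2.imwrite("pics/w1b.png",cv2.resize(a[:,:,::-1],None,fx=1.5,fy=1.5))
print(manip.sense()["tcp_pos"],proj(c,[.4975,.1025,.08]))
E
```

```text
[0.45792285 0.10833296 0.23022149] [248.40697838 216.79673806]
```

View pics/w1b.png

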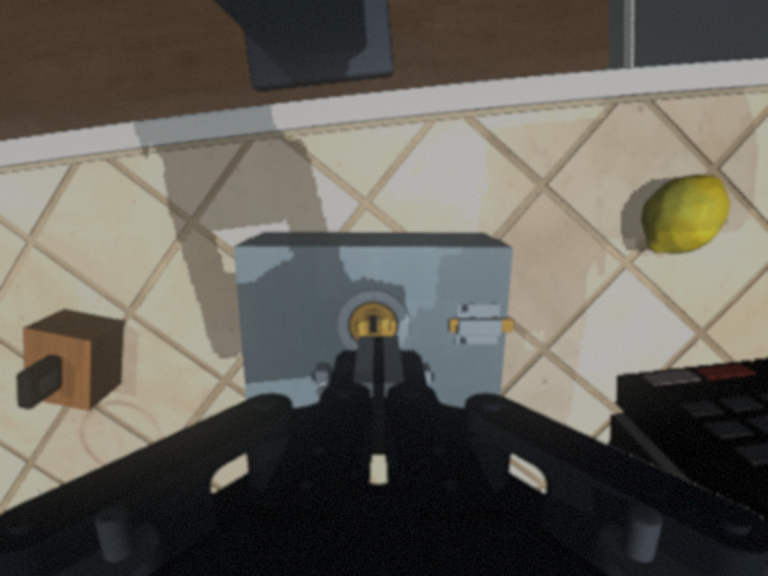

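{"op": "drive_tool", "data": {"increments": [[255,0,0,4,0,0,0],[255,0,0,8,0,0,0],[255,0,0,10,0,0,0],[255,-1,0,10,0,0,0],[255,-2,0,10,0,0,0],[255,-3,0,10,0,0,0],[255,-4,0,10,0,0,0],[255,-5,0,10,0,0,0],[255,-5.7,0,10,0,0,0],[255,-6.4,0,10,0,0,0],[255,-7,0,10,0,0,0],[255,-7.5,0,10,0,0,0],[255,-8,0,10,0,0,0],[255,-8.4,0,10,0,0,0],[255,-8.7,0,10,0,0,0],[255,-9,0,10,0,0,0],[255,-9,0,10,0,0,0]]}}

```text
t: 3.45
tcp_pos: [0.5494, 0.0978, 0.1305]
tool_rot: [0.052, 0.999, 0.001, 0.001]
force: [-2.5, 0.1, -0.1]
finger_gap: -0.001
```

{"op": "drive_tool", "data": {"increments": [[255,-0.2,0,0,0,0,0],[255,-0.4,0,0,0,0,0],[255,-0.6,0,0,0,0,0],[255,-0.8,0,0,0,0,0],[255,-0.8,0,0,0,0,0]]}}

```text
t: 3.95
tcp_pos: [0.5571, 0.0969, 0.1304]
tool_rot: [0.052, 0.999, 0.001, 0.001]
force: [-0.9, 0.1, -0.4]
finger_gap: 0.0
```

{"op": "drive_tool", "data": {"increments": [[255,-0.2,0,0,0,0,0],[255,-0.4,0,0,0,0,0],[255,-0.6,0,0,0,0,0],[255,-0.6,0,0,0,0,0]]}}

```text
t: 4.35
tcp_pos: [0.562, 0.0964, 0.1303]
tool_rot: [0.052, 0.999, 0.001, -0.001]
force: [-4.0, 0.3, 1.6]
finger_gap: 0.002
```

{"op": "drive_tool", "data": {"increments": [[255,-0.2,0,0,0,0,0],[255,-0.4,0,0,0,0,0],[255,-0.4,0,0,0,0,0]]}}

```text
t: 4.65
tcp_pos: [0.5623, 0.0964, 0.1301]
tool_rot: [0.052, 0.999, 0.001, -0.005]
force: [-9.9, 1.3, 6.1]
finger_gap: -0.0
```

{"op": "drive_tool", "data": {"increments": [[255,-0.3,0,0,0,0,0],[255,-0.4,0,0,0,0,0],[255,-0.4,0,0,0,0,0],[255,2,0,-1,0,0,0],[255,4,0,-4,0,0,0],[255,6,0,-8,0,0,0],[120,6,0,-10,0,0,0],[120,6,0,-10,0,0,0]]}}

```text
t: 5.45
tcp_pos: [0.5102, 0.102, 0.2342]
tool_rot: [0.052, 0.999, 0.001, 0.006]
force: [0.6, -0.2, 0.9]
finger_gap: 0.328
```

```bash
python3 - <<'E'
from h import *
inc([.48,-.15,.23],72.5)
E
```

```text
cm [  0.38 -25.38   0.34] rad [0.0041 0.0117 0.2009]
```

{"op": "drive_tool", "data": {"increments": [[0,0.4,-25.4,0.3,0,0,0.2],[0,0.4,-25.4,0.3,0,0,0.2],[0,0.4,-25.4,0.3,0,0,0.2],[0,0.4,-25.4,0.3,0,0,0.2],[0,0.4,-25.4,0.3,0,0,0.2],[0,0.4,-25.4,0.3,0,0,0.2],[0,0.4,-25.4,0.3,0,0,0.2],[0,0.4,-25.4,0.3,0,0,0.2],[0,0.4,-25.4,0.3,0,0,0.2],[0,0.4,-25.4,0.3,0,0,0.2]]}}

```text
t: 6.45
tcp_pos: [0.4764, -0.1486, 0.2267]
tool_rot: [0.151, 0.989, 0.001, -0.0]
force: [-0.1, -0.4, 0.4]
finger_gap: 0.995
```

```bash
python3 - <<'E'
from h import *
s=manip.sense();a,c=snap("wrist","pics/w2.png")
print(s["tcp_pos"],R.from_quat(s["tool_rot"]).as_matrix().round(3).tolist())
p=proj(c,[.521,-.158,.07]);print(p)
u,v=int(p[0])-80,int(p[1])-60;print(u,v)
cv2.imwrite("pics/w2b.png",cv2.resize(a[max(v,0):v+120,max(u,0):u+160,::-1],None,fx=5,fy=5,interpolation=2))
for q in([.521,-.158,.05],[.521,-.158,.088]):print(proj(c,q))
E
```

```text
[ 0.47636449 -0.14861631  0.22672168] [[-0.955, 0.298, 0.0], [0.298, 0.955, 0.002], [0.0, 0.002, -1.0]]
[254.41560681 219.49128085]
174 159
[254.23863215 213.28751094]
[254.59416741 225.75318969]
```

View pics/w2b.png

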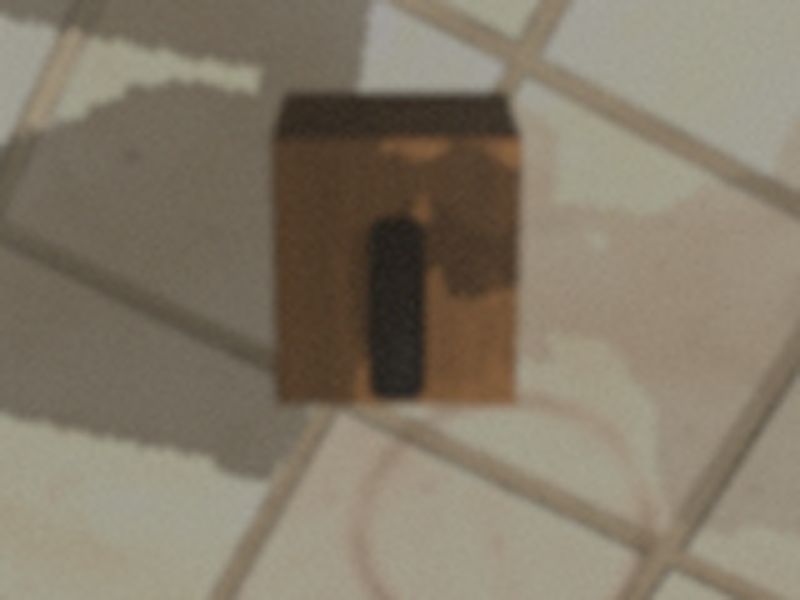

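```bash
python3 - <<'E'
from h import *
c=manip.camera_model("wrist")
f=lambda X,Y,z:atz(c,174+X/5-.4,159+Y/5-.4,z)
S=np.array([f(276,137,.05),f(518,137,.05),f(517,403,.05),f(276,403,.05)]);print(S.round(4).tolist(),S.mean(0))
for i in range(4):
  d=S[(i+1)%4]-S[i];print(np.linalg.norm(d).round(4),np.degrees(np.arctan2(d[1],d[0])).round(1))
print("keytop back",f(397,398,.088),"front", f(397,218,.075),f(397,218,.088),"width",f(370,390,.088)-f(424,390,.088))
p=(f(397,230,.088)+f(397,398,.088))/2;print("mid",p)
inc([.5210,-.1580,.13],72.5)
E
```

```text
[[0.4822, -0.1757, 0.05], [0.4981, -0.1245, 0.05], [0.5595, -0.1423, 0.05], [0.5428, -0.1959, 0.05]] [ 0.52064412 -0.15959038  0.05      ]
0.0537 72.7
0.0639 -16.2
0.0562 -107.3
0.0639 161.5
keytop back [ 0.53365524 -0.16378192  0.088     ] front [ 0.50062533 -0.15347158  0.075     ] [ 0.49675297 -0.15234437  0.088     ] width [-0.00329327 -0.01055534  0.        ]
mid [ 0.51639485 -0.15843223  0.088     ]
cm [-4.54  0.43  9.68] rad [ 0.002  -0.0003  0.003 ]
```

```bash
python3 - <<'E'
from h import *
inc([.5202,-.1590,.057],72.6)
E
```

```text
cm [-4.49  0.3  16.98] rad [ 0.002  -0.0003  0.0013]
```

{"op": "drive_tool", "data": {"increments": [[60,-4.5,0.3,4,0.002,0,0],[60,-4.5,0.3,8,0.002,0,0],[60,-4.5,0.3,12,0.002,0,0],[60,-4.5,0.3,14,0.002,0,0],[60,-4.5,0.3,16,0.002,0,0],[60,-4.5,0.3,17,0.002,0,0],[60,-4.5,0.3,17,0.002,0,0],[60,-4.5,0.3,17,0.002,0,0]], "force": 80}}

```text
t: 7.3
tcp_pos: [0.5206, -0.1603, 0.0574]
tool_rot: [0.151, 0.988, -0.0, 0.0]
force: [-0.2, -0.8, 0.8]
finger_gap: 0.766
```

{"op": "drive_tool", "data": {"increments": [[150,0,0.1,0,0,0,0],[180,0,0.1,0,0,0,0],[200,0,0.1,0,0,0,0],[230,0,0.1,0,0,0,0],[255,0,0.1,0,0,0,0],[255,0,0.1,0,0,0,0],[255,0,0.1,0,0,0,0],[255,0,0.1,0,0,0,0]], "force": 80}}

```text
t: 8.1
tcp_pos: [0.5207, -0.1599, 0.0576]
tool_rot: [0.152, 0.988, -0.0, 0.0]
force: [-0.3, -0.2, 6.5]
finger_gap: 0.128
```

{"op": "drive_tool", "data": {"increments": [[255,0,0.1,-1,0,0,0],[255,0,0.1,-3,0,0,0],[255,0,0.1,-6,0,0,0],[255,0,0.1,-10,0,0,0],[255,0,0.1,-14,0,0,0],[255,0,0.1,-14,0,0,0]]}}

```text
t: 8.7
tcp_pos: [0.524, -0.1599, 0.2025]
tool_rot: [0.152, 0.988, -0.002, 0.006]
force: [0.2, 0.4, -0.7]
finger_gap: 0.124
```

```bash
python3 - <<'E'
from h import *
s=manip.sense();print(s["tcp_pos"],s["finger_gap"],s["force"])
inc([.497,.1025,.19],84)
E
```

```text
[ 0.52403203 -0.15994334  0.20249128] 0.12409543305651437 [ 0.23937058  0.4390255  -0.70555968]
cm [10.47 24.23  1.08] rad [-0.003   0.0114 -0.2   ]
```

{"op": "drive_tool", "data": {"increments": [[255,10.5,24.2,1,0,0,-0.2],[255,10.5,24.2,1,0,0,-0.2],[255,10.5,24.2,1,0,0,-0.2],[255,10.5,24.2,1,0,0,-0.2],[255,10.5,24.2,1,0,0,-0.2],[255,10.5,24.2,1,0,0,-0.2],[255,10.5,24.2,1,0,0,-0.2],[255,10.5,24.2,1,0,0,-0.2],[255,10.5,24.2,1,0,0,-0.2],[255,10.5,24.2,1,0,0,-0.2],[255,10.5,24.2,1,0,0,-0.2]]}}

```text
t: 9.8
tcp_pos: [0.4935, 0.1026, 0.1868]
tool_rot: [0.053, 0.999, -0.0, -0.0]
force: [0.1, -0.6, -0.7]
finger_gap: 0.125
```

```bash
python3 - <<'E'
from h import *
s=manip.sense();a,c=snap("wrist","pics/w3.png")
print(s["tcp_pos"],R.from_quat(s["tool_rot"]).as_matrix().round(3).tolist())
p=proj(c,[.4975,.1025,.08]);print(p, proj(c,s["tcp_pos"]-[0,0,.038]),proj(c,s["tcp_pos"]))
u,v=174,150
A=cv2.resize(a[v:v+120,u:u+160,::-1],None,fx=5,fy=5,interpolation=2)
cv2.imwrite("pics/w3b.png",cv2.convertScaleAbs(A,alpha=1.6,beta=20))
inc([.4975,.1025,.19],84)
E
```

```text
[0.49349569 0.10256787 0.18682191] [[-0.994, 0.107, -0.0], [0.107, 0.994, -0.0], [0.0, -0.0, -1.0]]
[250.49689422 194.64051559] [249.44278277 217.7140798 ] [248.85831243 242.96706878]
cm [-0.41  0.02 -0.32] rad [-0.     -0.0002 -0.002 ]
```

View pics/w3b.png

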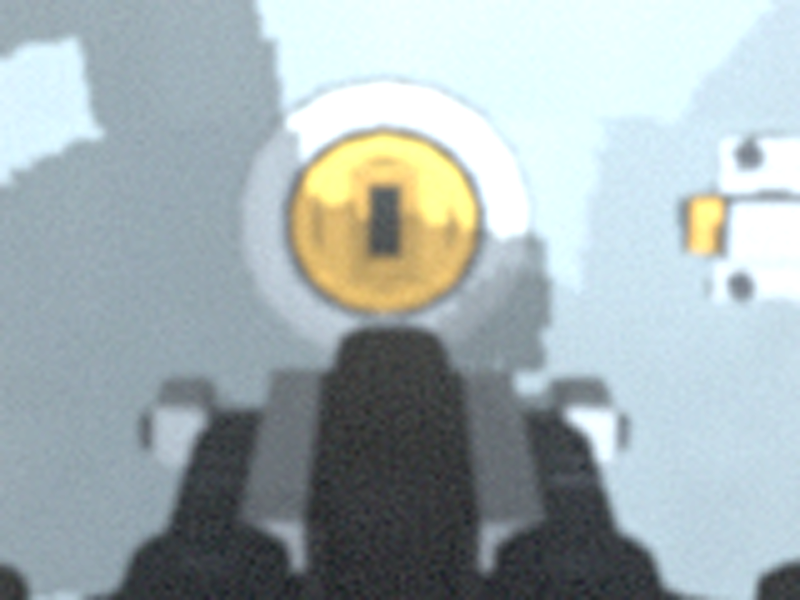

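{"op": "drive_tool", "data": {"increments": [[255,-1.55,-0.15,2,0,0,0],[255,-1.55,-0.15,4,0,0,0],[255,-1.55,-0.15,5.5,0,0,0],[255,-1.55,-0.15,6,0,0,0],[255,-1.55,-0.15,6,0,0,0],[255,-1.55,-0.15,6,0,0,0]]}}

```text
t: 10.45
tcp_pos: [0.5089, 0.1005, 0.1273]
tool_rot: [0.053, 0.999, 0.0, 0.0]
force: [-0.1, 0.6, -0.3]
finger_gap: 0.13
```

```bash
python3 - <<'E'
from h import *
s=manip.sense();a,c=snap("wrist","pics/w4.png")
t=s["tcp_pos"];M=R.from_quat(s["tool_rot"]);print(t,s["force"])
print("slot",proj(c,[.4975,.1025,.08]),"tip",proj(c,t+M.apply([0,0,.038])),"shoulder near",proj(c,t+M.apply([.015,0,.006])),"top near",proj(c,t+M.apply([.015,0,-.032])))
u,v=174,170
A=cv2.resize(a[v:v+120,u:u+160,::-1],None,fx=5,fy=5,interpolation=2)
cv2.imwrite("pics/w4b.png",cv2.convertScaleAbs(A,alpha=1.8,beta=30))
E
```

```text
[0.50886337 0.10052398 0.12733821] [-0.05617021  0.58779801 -0.26382249]
slot [250.64062904 196.47037994] tip [249.39409511 217.68936752] shoulder near [248.86246448 211.96171226] top near [247.93568785 242.81841492]
```

View pics/w4b.png

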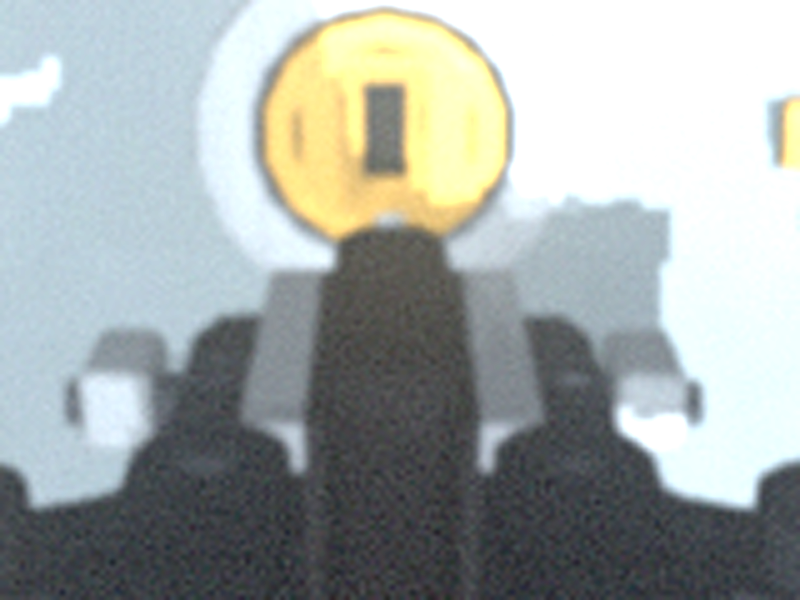

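{"op": "drive_tool", "data": {"increments": [[255,0.6,-0.05,0,0,0,0],[255,1.16,-0.05,0,0,0,0],[255,1.16,-0.05,0,0,0,0],[255,1.16,-0.05,0.3,0,0,0],[255,1.16,-0.05,0.6,0,0,0],[255,1.16,-0.05,0.8,0,0,0],[255,1.16,-0.05,1.0,0,0,0],[255,1.16,-0.05,1.2,0,0,0],[255,1.16,-0.05,1.2,0,0,0],[255,1.16,-0.05,1.2,0,0,0]]}}

```text
t: 11.5
tcp_pos: [0.4968, 0.1014, 0.1147]
tool_rot: [0.052, 0.999, 0.0, -0.0]
force: [-0.5, 0.3, 0.4]
finger_gap: 0.125
```

```bash
python3 - <<'E'
from h import *
s=manip.sense();M=R.from_quat(s["tool_rot"])
print(s["tcp_pos"],"tool F",M.inv().apply(s["force"]).round(2),M.inv().apply(s["ft_torque"]).round(3),s["finger_gap"])
E
```

```text
[0.49683257 0.10142129 0.11473137] tool F [ 0.53  0.22 -0.42] [-0.006 -0.006  0.029] 0.12535661459146336
```

{"op": "drive_tool", "data": {"increments": [[255,0,0,0.2,0,0,0],[255,0,0,0.4,0,0,0],[255,0,0,0.6,0,0,0],[255,0,0,0.8,0,0,0],[255,0,0,1.0,0,0,0],[255,0,0,1.2,0,0,0],[255,0,0,1.2,0,0,0]]}}

```text
t: 12.2
tcp_pos: [0.4976, 0.1014, 0.1026]
tool_rot: [0.052, 0.999, 0.0, 0.001]
force: [2.6, -0.1, -2.7]
finger_gap: 0.128
```

```bash
cat > st.py <<'E'
from h import *
s=manip.sense();M=R.from_quat(s["tool_rot"])
print(s["tcp_pos"],"tool F",M.inv().apply(s["force"]).round(2),M.inv().apply(s["ft_torque"]).round(3),s["finger_gap"],s["q"][5])
E
python3 st.py
```

```text
[0.49764797 0.10137153 0.10264906] tool F [-2.62  0.15  2.67] [-0.037 -0.491  0.004] 0.12788666025319148 -1.4854273932448476
```

{"op": "drive_tool", "data": {"increments": [[255,0,0,0.2,0,0,0],[255,0,0,0.4,0,0,0],[255,0,0,0.6,0,0,0],[255,0,0,0.8,0,0,0],[255,0,0,1.0,0,0,0],[255,0,0,1.2,0,0,0],[255,0,0,1.35,0,0,0],[255,0,0,1.35,0,0,0]]}}

```text
t: 13.0
tcp_pos: [0.4975, 0.1013, 0.0892]
tool_rot: [0.052, 0.999, -0.0, 0.001]
force: [3.9, -0.9, -0.5]
finger_gap: 0.125
```

```bash
python3 st.py
```

```text
[0.4974896  0.10134448 0.08920139] tool F [-3.95 -0.46  0.48] [ 0.017 -0.67  -0.092] 0.125346835924094 -1.485424398888915
```

{"op": "drive_tool", "data": {"increments": [[255,-0.03,0,0.1,0,0,0],[255,-0.03,0,0.2,0,0,0],[255,-0.03,0,0.3,0,0,0],[255,-0.03,0,0.3,0,0,0]]}}

```text
t: 13.4
tcp_pos: [0.4975, 0.1014, 0.0874]
tool_rot: [0.052, 0.999, -0.0, 0.001]
force: [1.2, -0.5, 10.7]
finger_gap: 0.128
```

```bash
python3 st.py
```

```text
[0.49753507 0.10136904 0.08741835] tool F [ -1.22  -0.39 -10.72] [ 0.073 -0.279 -0.004] 0.1278219952029977 -1.4854738190580288
```

{"op": "drive_tool", "data": {"increments": [[255,0,0,0.1,0,0,0.03],[255,0,0,0.2,0,0,-0.03],[255,0,0,0.2,0,0,0.03],[255,0,0,0.2,0,0,0],[255,0,0,0.2,0,0,0]], "force": 100}}

```text
t: 13.9
tcp_pos: [0.4976, 0.1014, 0.0873]
tool_rot: [0.052, 0.999, -0.0, 0.001]
force: [-2.4, -0.8, 25.5]
finger_gap: 0.123
```

```bash
python3 - <<'E'
exec(open('st.py').read())
a,c=snap("wrist","pics/w5.png")
cv2.imwrite("pics/w5b.png",cv2.convertScaleAbs(cv2.resize(a[150:290,164:344,::-1],None,fx=4,fy=4,interpolation=2),alpha=1.8,beta=30))
E
```

```text
[0.49761339 0.10137614 0.08725409] tool F [  2.29  -1.03 -25.54] [ 0.145  0.175 -0.047] 0.12250689070572593 -1.4860571177474649
```

View pics/w5b.png

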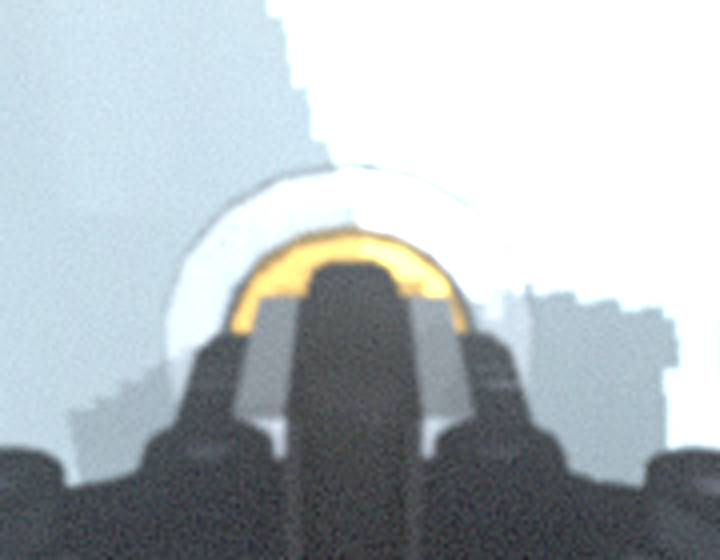

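{"op": "drive_tool", "data": {"increments": [[255,0,0,-0.2,0,0,0],[255,0,0,-0.3,0,0,0.1],[255,0,0,-0.3,0,0,0.2],[255,0,0,-0.3,0,0,0.3],[255,0,0,-0.3,0,0,0.4],[255,0,0,-0.3,0,0,0.5],[255,0,0,-0.3,0,0,0.6],[255,0,0,-0.3,0,0,0.7],[255,0,0,-0.3,0,0,0.7]], "force": 120}}

```text
t: 14.85
tcp_pos: [0.498, 0.1018, 0.0876]
tool_rot: [0.392, 0.92, 0.001, 0.001]
force: [3.5, 2.8, 5.4]
finger_gap: 0.12
```

```bash
python3 st.py
```

```text
[0.49799174 0.10179431 0.08763828] tool F [-0.4   4.45 -5.39] [-0.763 -0.215 -0.019] 0.12007406143859227 -0.7857778285565458
```

{"op": "drive_tool", "data": {"increments": [[255,0,0,0,0,0,0.1],[255,0,0,0,0,0,0.2],[255,0,0,0,0,0,0.3],[255,0,0,0,0,0,0.4],[255,0,0,0,0,0,0.5],[255,0,0,0,0,0,0.6],[255,0,0,0,0,0,0.7],[255,0,0,0,0,0,0.8],[255,0,0,0,0,0,0.8]]}}

```text
t: 15.75
tcp_pos: [0.4992, 0.102, 0.0877]
tool_rot: [0.719, 0.695, 0.002, 0.001]
force: [5.7, 3.8, 2.4]
finger_gap: 0.122
```

```bash
python3 st.py
```

```text
[0.49920056 0.10200579 0.0876942 ] tool F [ 3.96  5.62 -2.35] [-1.026  0.643 -0.062] 0.12221236850740097 0.013496310082197673
```

{"op": "drive_tool", "data": {"increments": [[255,0.05,0.08,0.05,0,0,0.07],[255,0.05,0.08,0.1,0,0,0.14],[255,0.05,0.08,0.1,0,0,0.2],[255,0.05,0.08,0.1,0,0,0.2]]}}

```text
t: 16.15
tcp_pos: [0.4995, 0.102, 0.0876]
tool_rot: [0.784, 0.62, 0.002, 0.001]
force: [2.2, 2.1, 10.6]
finger_gap: 0.118
```

```bash
python3 st.py
```

```text
[0.49954829 0.10200069 0.08759263] tool F [  2.58   1.65 -10.63] [-0.516  0.302 -0.112] 0.11813036766003741 0.21376152585015795
```

{"op": "drive_tool", "data": {"increments": [[255,0,0,0,0,0,0.05],[255,0,0,0,0,0,0.1],[255,0,0,0,0,0,0.1]]}}

```text
t: 16.45
tcp_pos: [0.4997, 0.102, 0.0876]
tool_rot: [0.814, 0.581, 0.002, 0.001]
force: [3.4, 1.0, 10.6]
finger_gap: 0.118
```

```bash
python3 - <<'E'
exec(open('st.py').read())
a,c=snap("wrist","pics/w6.png")
cv2.imwrite("pics/w6b.png",cv2.convertScaleAbs(cv2.resize(a[120:290,134:374,::-1],None,fx=3.3,fy=3.3,interpolation=2),alpha=1.5,beta=30))
E
```

```text
[0.49968001 0.10195693 0.08758265] tool F [  2.04   2.93 -10.58] [-0.545  0.305 -0.132] 0.11821339944335998 0.31349738263639587
```

View pics/w6b.png

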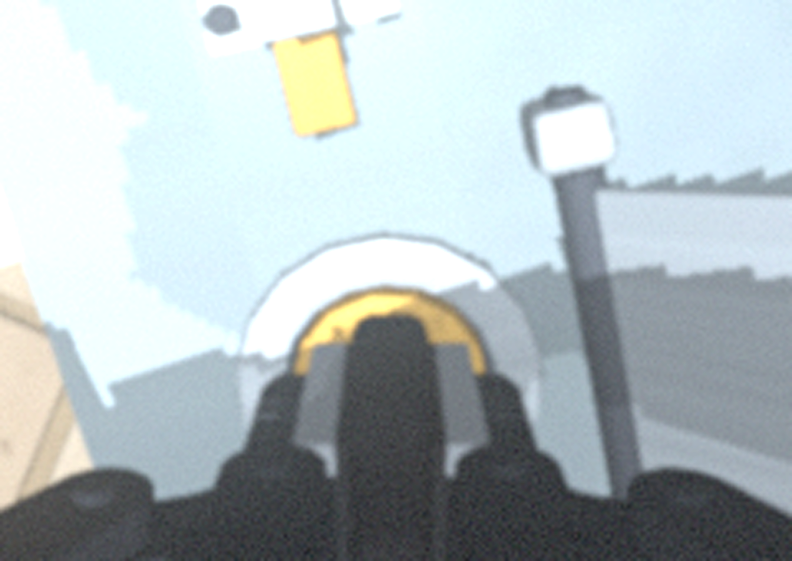

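{"op": "drive_tool", "data": {"increments": [[255,0,0,0,0,0,0.04],[255,0,0,0,0,0,0.08],[255,0,0,0,0,0,0.08],[255,0,0,0,0,0,0.08]]}}

```text
t: 16.9
tcp_pos: [0.4998, 0.1019, 0.0876]
tool_rot: [0.836, 0.548, 0.002, 0.001]
force: [3.9, 0.8, 10.2]
finger_gap: 0.121
```

```bash
python3 st.py
```

```text
[0.49984738 0.10190016 0.08758878] tool F [  2.34   3.32 -10.18] [-0.507  0.396 -0.317] 0.12141575917515368 0.39226165425699494
```

```bash
python3 - <<'E'
from h import *
a,c=snap("scene","pics/s2.png");b,d=snap("side","pics/d2.png")
A=cv2.resize(a[150:300,150:390],None,fx=2,fy=2,interpolation=2);B=cv2.resize(b[90:340,200:330],None,fx=2,fy=2,interpolation=2)
o=np.zeros((500,750,3),np.uint8);o[:300,:480]=A;o[:,485:745]=B;cv2.imwrite("pics/e.png",o[:,:,::-1])
e=np.array([.9945,-.1045,0]);h=np.array([.5325,.0985,.086])
for p in(2.27,2.0):
  q=h-e*.072*np.cos(p)+[0,0,.072*np.sin(p)];print(p,(proj(c,q)-[150,150])*2,(proj(d,q)-[200,90])*2+[485,0])
E
python3 st.py
```

```text
2.27 [208.31409394  44.9347044 ] [549.41360776 275.29882288]
2.0 [201.10426559  41.54251033] [558.85609629 275.33123873]
[0.49985737 0.10193114 0.08759318] tool F [  1.79   2.36 -11.1 ] [-0.591  0.41  -0.306] 0.11846350664169769 0.3921965675229779
```

View pics/e.png

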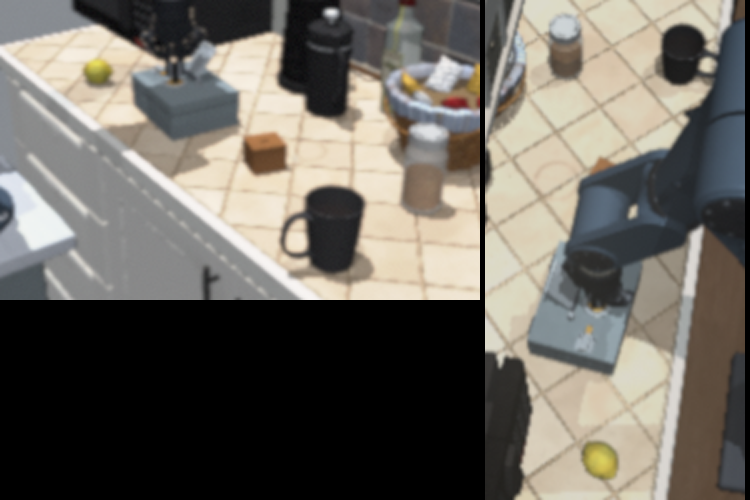

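The cover's free edge shows at about (208, 44), where it should be with the cover at its stop. The stand is empty, and the mug, jar and lemon haven't moved.

```bash
python3 -c "
from station import manip
print(manip.sign_off())"
```

```text
the job is handed in; nothing more can be done
None
```

The job is done and handed in at about 17 s of the 72 s: the cover is folded back, and the key is fully home and turned. The gripper still holds the key at 120 N.

- **Cover:** I pushed it back with closed fingers until they stopped moving and the force rose from 4 to 10 N. In the last scene picture its free edge sits where the 2.27 rad stop should put it.
- **Key home:** I took the key from the stand, lined it up with wrist-camera pictures and pushed it past the pins. It stopped hard with the tool tip at z = 0.0873 m under 25 N. I expected 0.0876 m, and the wrist picture showed the head resting on the plug.
- **Turn:** I then turned it clockwise by about 1.88 rad at the tool. The torque jumped from 0.13 to 0.31 N m at the end, above the 0.11 N m the spring can give, so I take it that the plug is at its 1.60 rad stop. I could not read the plug angle directly.
- **Disagreements:** The wrist camera was about 1.5 mm off sideways, so I corrected for it by comparing key and slot in the picture. The turn also pulled the tool tip about 2 mm sideways, with up to about 7 N of side force; a small shift of the tool brought this down to about 3–4 N.
- **Bystanders:** The mug, jar and lemon were not moved.

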